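# Fit the three-hole flange on the three-stud hub

### The job

Fit the matching flange to the stud hub on the bench: pick up the flange with three bolt holes by its boss, turn it until its holes line up with the three studs, and lower it over the centre spigot and studs until it sits flat and fully home on the hub's seat. Do not drop it on, and leave the four-hole flange where it lies.

Things in the scene. Friction and masses are not known exactly. Their poses are not given: they have to be found in the camera images.
- flange_grip (a point): Loose dark steel flange, boss up: plate 96 mm across, 8 thick, THREE 20 mm through holes at 120 deg on a 34 mm radius; on it a 31 mm neck and a round 34 mm grip boss (30 to 60 mm above the underside); 24 mm bore from below, 30 deep; 0.25 kg. Point: on the axis in the boss, 45 mm above the underside, 15 mm below its top. z up, x points from the axis to one hole. Grip across it in any direction.
- hub_seat (a point): Fixed dark steel hub, 104 mm across. Point: centre of its flat seat, 20 mm above the bench; z up, x points to one stud. On the seat: a centre spigot 12 mm thick, 26 tall, and three studs 8 mm thick, 14 tall, 120 deg apart, 34 mm out, noses tapered. The flange fits over them with 6 mm play all round. A clamp fixture 145 mm tall stands 8 to 14 cm behind (+x): carry the flange high over it.
- flange_four_grip (a point): The other loose flange, which does not fit and stays where it is: same material, size and boss, but with FOUR 20 mm holes, 90 deg apart. Either flange may lie in either place. Point: on its axis in the boss, 45 mm above the underside.

How it is judged:
By the outcome, as a careful person would: the job done as asked, in the order asked, and still so for the second after the job is handed in, with the robot touching nothing.
It also fails if it takes over 38 s, if anything falls off the work surface, if the arm or the gripper's body presses on something with over 40 N, if the wrist force passes 120 N, or if a joint passes its speed limit or range.

### The arm

A 6-joint arm with a two-finger parallel gripper is mounted at the origin on a cart in front of the work surface, level with it; the furniture and walls round the work are solid. World frame = base frame: x ahead of the robot, y to its left, z up, the work surface at z = 0. Lengths are in m, angles in rad, forces in N, time in s.
With the tool pointing down it reaches from about 0.35 to 0.725 m from the base axis. Payload 6 kg.
Tool frame: the origin (TCP) lies at the very end of the fingers, on their centre line; the grasp point (between the pads) lies 19 mm behind it (tcp_to_grasp is the distance from the TCP to the grasp point, in m); z points along the fingers, y is the line along which they close (so a half turn about z gives the same grasp; the last joint's range is limited). The gripper opens to 85 mm and grips with 20 to 120 N. Pads are 22 mm wide; open, the fingers measure 114 mm over their backs; the gripper's body (76 mm by 85 mm) begins 54 mm behind the grasp point. The pads swing forward as they close: fully open they stand 13 mm farther back than shut.
Start: joints at [1.658, 0.04, 0.085, 0, -1.615, -0.334], TCP at [0.147, 0.582, 0.231] pointing down, gripper open.
Joint ranges: [-2.56, 2.56], [-1.29, 2.01], [-1.08, 1.49], [-3.29, 1.98], [-2.81, -0.18], [-2.99, 2.99]. Speed limits (rad/s): [2.57, 2.57, 3.01, 3.14, 3.14, 3.14].

### API

Orientations are given as a rotation vector (axis times angle).
In Python, from bench import read_state, snapshot, sign_off, tcp_to_grasp gives the robot as it stands.
- The arm moves only by the tool drive_tool, never from a script. Its argument "series" is a list that holds one entry, the list of rows, each a list of 7 numbers: the opening, from 0 (shut) to 1 (fully open), then the shift along the tool's x, y, z in mm, then the turn, a rotation vector about the tool's x, y, z in rad. In form: [[[hand, dx, dy, dz, ax, ay, az], ...]]. A call has 1 to 20 rows; each row is the pose to reach, as a shift and turn from the pose commanded when the call began, along the tool's axes at that moment; what a row does not reach only later rows make up. A row lasts 1/8 s, in which the tool goes at most 62.5 mm and 10.7 degrees, less where a joint would pass 70% of its speed; a pose out of reach is approached as far as the arm can. A call with a gripper value outside its range is refused whole. The fingers move at their own pace and stop on an object; the grip force is fixed at half the most. Time passes only in rows, so rows that repeat a pose let the fingers close. It gives the time, the measured TCP pose, the force, the opening and the grip force at its end, in the units of the state.
- read_state(): the state, without advancing time (a new reading comes with each control period).
- snapshot(name): name is "scene" or "top" or "wrist"; returns a dict with "color" (420x560x3 uint8, blue, green, red), "mtx" (3x3 intrinsics, pixels), "R" (3x3) and "t" (3): a world point X has camera coordinates R X + t; the wrist camera has in their place "mount" (4x4, takes a point from camera to tool coordinates, whose origin is the TCP and whose axes are the flange's). Camera axes: x right, y down, z forward; pixel columns grow to the right and rows downward; lengths in m; the calibration is good to about 2 mm. A picture is of the moment at which its call begins: read the wrist's pose just before it. There is no depth.
- sign_off(): hands the job in; it is judged then, once.
The state is a dict: "time": time; "joints": joint angles; "dq": joint speeds; "joint_efforts": joint torques, N m; "eef_pos": TCP position; "eef_rot": TCP orientation; "force": force on the tool from outside, world axes, zero at the start; "torque": the same for the moment, N m; "gripper_width": finger opening in m; "grip_force": force on a finger pad.
Only numpy, scipy, OpenCV 4.12 (cv2) and the standard library are available. Lean on these libraries where they do the work, as an engineer would, in place of code of your own. Each camera call takes 0.05 s, during which the arm holds its last target. There are 200 camera calls.

## Working session

There is one attempt and no reset: what is moved stays moved. The work goes in short steps, Python scripts to look and compute and a tool call to move; the robot and the scene stay as the last step left them, time stands still between calls to the robot, and variables do not carry over. Pictures are saved under pics/ and viewed, at most 10 in all, crops included, and the job is handed in when it is done.

Besides the shell and the picture viewer there is one more tool, called after "Call:" as name(argument=value, ...), one argument or row to a line, values as JSON. drive_tool: Moves the arm, as the interface text tells. Its arguments: {"type":"object","properties":{"series":{"type":"array"}},"required":["series"]}

```bash
mkdir -p pics; python3 - <<'E'
from bench import *
import cv2,pickle
s=read_state();print(s['eef_pos'],s['eef_rot'],s['joints'],s['time'],s['gripper_width'],tcp_to_grasp)
for n in("top","scene"):
    d=snapshot(n);cv2.imwrite(f'pics/{n}0.png',d['color']);pickle.dump(d,open(n+'.pkl','wb'));print(d['mtx'],d['R'],d['t'])
E
```

```text
[0.14642356 0.58151202 0.23027631] [ 3.11594895e+00 -3.86442505e-01 -1.32670683e-04] [ 1.65770021e+00  4.07944130e-02  8.37844195e-02 -4.52936703e-04
 -1.61550135e+00 -3.33705241e-01] 0.0 0.08539367123390308 0.0187
[[399.29065574   0.         277.33250175]
 [  0.         399.29065574 207.26858934]
 [  0.           0.           1.        ]] [[-0.00439615 -0.99978452 -0.02028755]
 [-0.98320254  0.0080233  -0.18234142]
 [ 0.1824649   0.01914517 -0.98302595]] [-0.13385232  0.52614933  0.83017582]
[[413.39187639   0.         282.18600777]
 [  0.         413.39187639 210.41108369]
 [  0.           0.           1.        ]] [[-0.92929449 -0.36871764 -0.02142552]
 [-0.18637243  0.51822461 -0.8346907 ]
 [ 0.31886842 -0.77168034 -0.55030208]] [0.42885943 0.22531777 0.6117317 ]
```

View pics/top0.png

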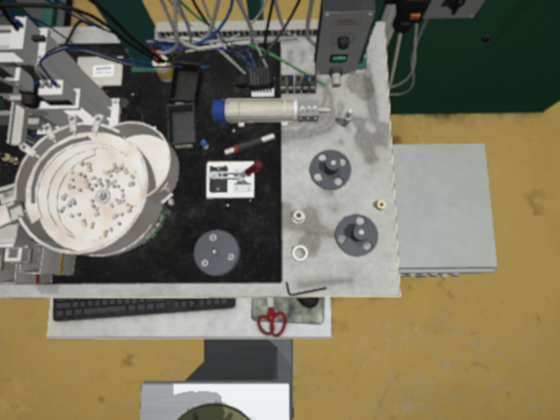

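View pics/scene0.png

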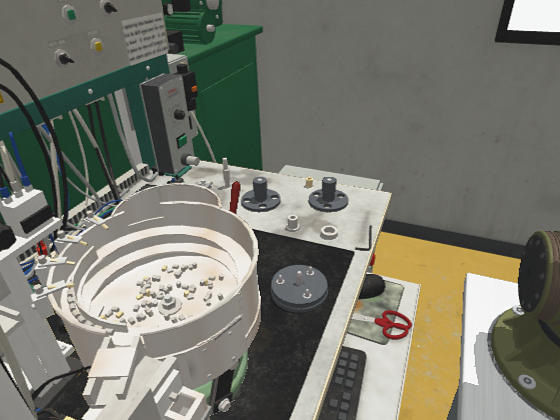

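The top view shows the hub at about (217,252), and flanges at about (330,170) and (357,235). I'll zoom in and convert these to world positions.

```bash
cat > h.py <<'E'
import numpy as np,cv2
from scipy.spatial.transform import Rotation as Ro
def ray(d,uv,z,R=None,t=None):
    R=d['R'] if R is None else R; t=d['t'] if t is None else t
    c=-R.T@t; v=R.T@np.linalg.inv(d['mtx'])@[uv[0],uv[1],1]
    return c+v*(z-c[2])/v[2]
def wristRt(d,s):
    T=np.eye(4);T[:3,:3]=Ro.from_rotvec(s['eef_rot']).as_matrix();T[:3,3]=s['eef_pos']
    M=np.linalg.inv(T@d['mount']);return M[:3,:3],M[:3,3]
def proj(d,X,R=None,t=None):
    R=d['R'] if R is None else R; t=d['t'] if t is None else t
    p=d['mtx']@(R@np.asarray(X,float)+t);return p[:2]/p[2]
E
python3 - <<'E'
from h import *;import pickle
d=pickle.load(open('top.pkl','rb'));sc=pickle.load(open('scene.pkl','rb'))
for n,uv,z in(("hub",(217,252),.02),("A",(330,170),.008),("B",(357,235),.008)):print(n,ray(d,uv,z))
print(ray(sc,(300,285),.02),ray(sc,(261,200),.008),ray(sc,(328,200),.008))
c=d['color']
a=cv2.resize(c[140:285,180:390],None,fx=3.8,fy=3.8,interpolation=cv2.INTER_CUBIC)
cv2.imwrite('pics/crop.png',a)
E
```

```text
hub [ 0.43012481 -0.00182775  0.02      ]
A [ 0.61986563 -0.25952395  0.008     ]
B [ 0.46739235 -0.31601584  0.008     ]
[0.42500579 0.00521322 0.02      ] [ 0.61504879 -0.24909591  0.008     ] [ 0.463652   -0.30322766  0.008     ]
```

View pics/crop.png

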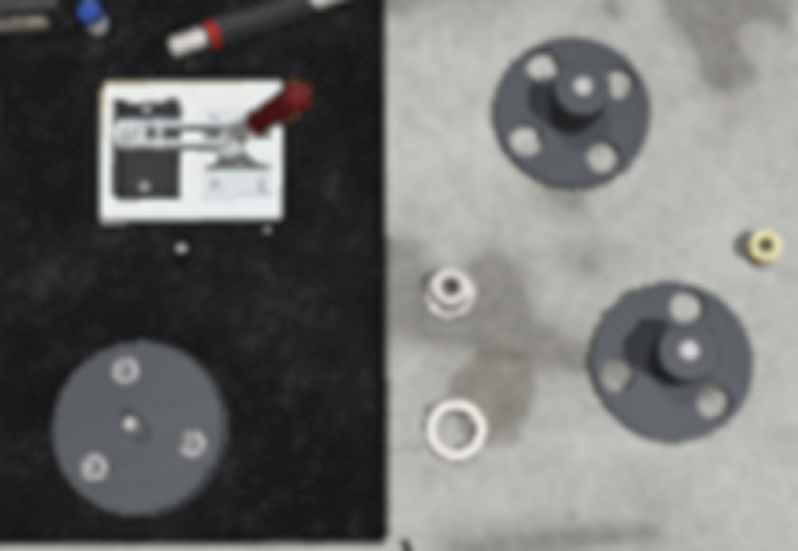

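The three-hole flange is the nearer one: crop (670,362), holes at (685,306), (614,375) and (711,403). The hub studs are at crop (125,370), (192,443) and (94,467). Next I'll work out the poses.

```bash
cat >> h.py <<'E'
def move(s,pos,yaw):
    "shift mm and turn (tool axes) to a tool-down pose with tool x at yaw"
    R0=Ro.from_rotvec(s['eef_rot']);R1=Ro.from_euler('z',yaw)*Ro.from_euler('x',np.pi)
    return np.round(R0.inv().apply(np.asarray(pos)-s['eef_pos'])*1e3,1),np.round((R0.inv()*R1).as_rotvec(),3)
def ang(c,P):
    a=[np.degrees(np.arctan2(*(p-c)[1::-1])) for p in P];m=np.degrees(np.angle(np.mean(np.exp(3j*np.radians(a)))))/3
    return np.round(a,1),m,[np.round(np.linalg.norm((p-c)[:2])*1e3,1) for p in P]
E
python3 - <<'E'
from h import *;import pickle
from bench import read_state,snapshot
d=pickle.load(open('top.pkl','rb'))
P=lambda u,v,z:ray(d,(180+u/3.8-.4,140+v/3.8-.4),z)
B=P(670,362,.008);hb=P(139,428,.02)
print(B,P(688,352,.06),ang(B,[P(685,306,.006),P(614,375,.006),P(711,403,.006)]))
sp=P(130,424,.046);print(hb,sp);S=[P(125,370,.034),P(192,443,.034),P(94,467,.034)];c=np.mean(S,0);print(c,ang(c,S))
s=read_state();print(move(s,[.466,-.316,.28],-.594),snapshot("wrist")['mount'])
E
```

```text
[ 0.46771895 -0.31358963  0.008     ] [ 0.46736623 -0.3146553   0.06      ] (array([ -17.5,  102.4, -135.9]), np.float64(-16.977451216889254), [np.float64(35.5), np.float64(34.0), np.float64(33.9)])
[ 4.29621813e-01 -5.90770157e-06  2.00000000e-02] [0.43003776 0.00068567 0.046     ]
[ 0.42949885 -0.00124153  0.034     ] (array([  13.3, -106.8,  133.6]), np.float64(13.37464758568421), [np.float64(33.6), np.float64(33.4), np.float64(33.4)])
(array([529.1, 792.4, -48.3]), array([ 0.002, -0.   ,  0.347])) [[-8.12108804e-04 -9.50936540e-01 -3.09384935e-01  8.02892462e-02]
 [ 9.99999610e-01 -8.79787106e-04  7.92321028e-05 -1.31671653e-03]
 [-3.47537578e-04 -3.09384750e-01  9.50936883e-01 -1.42333586e-01]
 [ 0.00000000e+00  0.00000000e+00  0.00000000e+00  1.00000000e+00]]
```

```bash
python3 - <<'E'
from h import *
from bench import read_state
s=read_state()
for p in([.40,0,.28],[.4675,-.314,.20]):print(move(s,p,np.radians(-120.4)))
E
```

```text
(array([387.9, 502.1, -48.8]), array([ 1.000e-03, -1.000e-03,  1.855e+00]))
(array([530.1, 790. ,  31.6]), array([ 1.000e-03, -1.000e-03,  1.855e+00]))
```

Call:
drive_tool(
  series=[
    [[1,0,0,-49,0,0,0.15],[1,388,502,-49,0,0,0.3],[1,388,502,-49,0,0,0.5],[1,388,502,-49,0,0,0.7],[1,388,502,-49,0,0,0.9],[1,388,502,-49,0,0,1.1],[1,388,502,-49,0,0,1.3],[1,388,502,-49,0,0,1.45],[1,388,502,-49,0,0,1.6],[1,388,502,-49,0,0,1.75],[1,388,502,-49,0,0,1.855],[1,388,502,-49,0,0,1.855],[1,530,790,32,0,0,1.855],[1,530,790,32,0,0,1.855],[1,530,790,32,0,0,1.855],[1,530,790,32,0,0,1.855],[1,530,790,32,0,0,1.855],[1,530,790,32,0,0,1.855],[1,530,790,32,0,0,1.855]],
  ],
)

```text
time: 2.52
eef_pos: [0.4674, -0.3138, 0.1982]
eef_rot: [1.559, -2.726, -0.003]
force: [0.2, 0.9, 1.0]
gripper_width: 0.0852
grip_force: 0.0
```

```bash
python3 - <<'E'
from h import *
from bench import *
s=read_state();print(s['time'],s['eef_pos'],s['joints'],s['force'])
d=snapshot("wrist");R,t=wristRt(d,s);im=d['color'].copy()
import pickle;pickle.dump((d,R,t),open('w1.pkl','wb'))
c=np.array([.4675,-.314,0])
for z,r in((.008,.048),(.06,.017)):
    pts=np.array([proj(d,c+[r*np.cos(a),r*np.sin(a),z],R,t) for a in np.linspace(0,6.28,60)],np.int32)
    cv2.polylines(im,[pts],True,(0,255,0),1)
for k in range(3):
    a=np.radians(-17+120*k);pts=np.array([proj(d,c+[.034*np.cos(a)+.01*np.cos(b),.034*np.sin(a)+.01*np.sin(b),.008],R,t) for b in np.linspace(0,6.28,40)],np.int32)
    cv2.polylines(im,[pts],True,(0,255,255),1)
cv2.imwrite('pics/w1.png',im)
E
```

```text
2.525 [ 0.46742112 -0.31381353  0.19819382] [-2.34820273e-01 -5.73909917e-02 -7.21155238e-02 -1.52081839e-04
 -1.55836131e+00 -2.96947492e-01] [0.22701808 0.89101045 1.00699383]
```

View pics/w1.png

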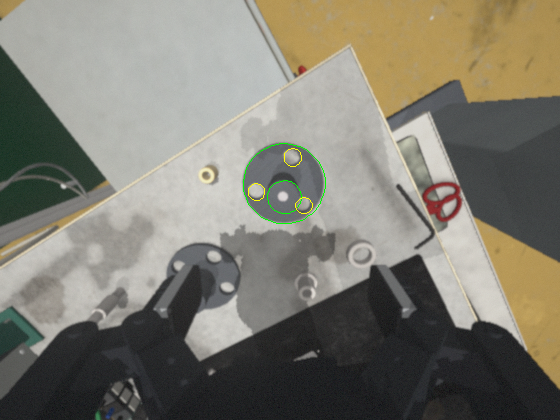

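The overlay matches the flange, its boss at (283,195) and its three holes, so the estimate holds. I'll descend and grip.

Call:
drive_tool(
  series=[
    [[1,0,0,60,0,0,0],[1,0,0,120,0,0,0],[1,0,0,155,0,0,0],[1,0,0,173,0,0,0],[1,0,0,173,0,0,0],[0,0,0,173,0,0,0],[0,0,0,173,0,0,0],[0,0,0,173,0,0,0],[0,0,0,173,0,0,0],[0,0,0,173,0,0,0],[0,0,0,173,0,0,0],[0,0,0,173,0,0,0]],
  ],
)

```text
time: 4.08
eef_pos: [0.4683, -0.3142, 0.0278]
eef_rot: [-1.56, 2.725, -0.003]
force: [0.2, 1.8, 6.9]
gripper_width: 0.0329
grip_force: 60.2
```

```bash
python3 - <<'E'
from h import *
from bench import read_state
s=read_state()
print(move(s,[.4297,-.0005,.26],np.radians(-90)),move(s,[.4297,-.0005,.12],np.radians(-90)))
E
```

```text
(array([-250.9,  191.5, -232.7]), array([-0.002, -0.001, -0.531])) (array([-251. ,  191.9,  -92.7]), array([-0.002, -0.001, -0.531]))
```

Call:
drive_tool(
  series=[
    [[0,0,0,-30,0,0,0],[0,0,0,-80,0,0,0],[0,0,0,-140,0,0,0],[0,0,0,-195,0,0,0],[0,-25,19,-232,0,0,-0.05],[0,-65,50,-232,0,0,-0.15],[0,-105,80,-232,0,0,-0.25],[0,-145,111,-232,0,0,-0.35],[0,-185,141,-232,0,0,-0.45],[0,-225,172,-232,0,0,-0.53],[0,-245,187,-232,0,0,-0.531],[0,-251,191.5,-220,0,0,-0.531],[0,-251,192,-180,0,0,-0.531],[0,-251,192,-140,0,0,-0.531],[0,-251,192,-110,0,0,-0.531],[0,-251,192,-95,0,0,-0.531],[0,-251,192,-93,0,0,-0.531],[0,-251,192,-93,0,0,-0.531]],
  ],
)

```text
time: 6.32
eef_pos: [0.4296, -0.0002, 0.1204]
eef_rot: [-2.22, 2.221, -0.002]
force: [0.2, -0.6, -2.2]
gripper_width: 0.0324
grip_force: 60.3
```

```bash
python3 - <<'E'
from h import *
from bench import *
s=read_state();print(s['eef_pos'],s['eef_rot'],s['force'],s['gripper_width'])
d=snapshot("wrist");R,t=wristRt(d,s);im=d['color'].copy()
def ring(im,d,c,r,col,R=None,t=None):
    pts=np.array([proj(d,np.add(c,[r*np.cos(a),r*np.sin(a),0]),R,t) for a in np.linspace(0,6.28,60)]);cv2.polylines(im,[np.int32(pts*16)],True,col,1,cv2.LINE_AA,4)
def draw(im,d,R=None,t=None):
    h=np.array([.4297,-.0005,0]);u=s['eef_pos'][2]-.0265
    f=np.array([*s['eef_pos'][:2],u+.008])
    ring(im,d,f,.048,(0,255,0),R,t);ring(im,d,h+[0,0,.02],.052,(255,0,255),R,t)
    for k in range(3):
        a=np.radians(13.4+120*k);e=np.array([np.cos(a),np.sin(a),0])*.034
        ring(im,d,f+e,.01,(0,255,255),R,t);ring(im,d,h+e+[0,0,.034],.004,(255,0,255),R,t)
draw(im,d,R,t)
q=snapshot("scene");draw(q['color'],q)
x,y=proj(q,[.43,0,.06]).astype(int)
cr=cv2.resize(q['color'][y-90:y+60,x-75:x+75],(420,420),interpolation=cv2.INTER_CUBIC)
cv2.imwrite('pics/w2.png',np.hstack([im[:,95:475],cr]))
E
```

```text
[ 4.29606294e-01 -2.13542991e-04  1.20421971e-01] [-2.22034781e+00  2.22100281e+00 -1.65812459e-03] [ 0.22099942 -0.57638136 -2.17169692] 0.032411440877046664
```

View pics/w2.png

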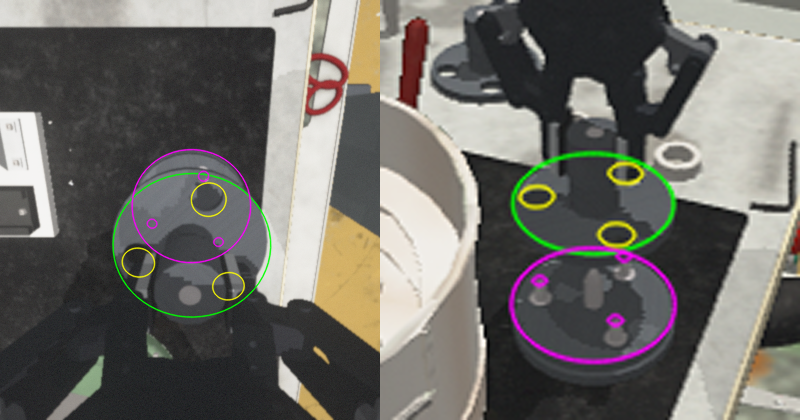

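The flange overlay fits, but the hub overlay is a few pixels off in the scene view, so I'll zoom in on raw crops.

```bash
python3 - <<'E'
from h import *
from bench import *
import pickle
s=read_state();d=snapshot("wrist");q=snapshot("scene");R,t=wristRt(d,s);pickle.dump((s,d,q,R,t),open('w3.pkl','wb'))
a=cv2.resize(d['color'][140:280,200:333],None,fx=3,fy=3,interpolation=cv2.INTER_CUBIC)
x,y=proj(q,[.43,0,.05]).astype(int);print(x,y)
b=cv2.resize(q['color'][y-60:y+45,x-50:x+50],None,fx=4,fy=4,interpolation=cv2.INTER_CUBIC)
a=cv2.convertScaleAbs(a,alpha=1.6)[:420];b=cv2.convertScaleAbs(b,alpha=1.4)[:420]
cv2.imwrite('pics/w3.png',np.hstack([a,b]))
E
```

```text
298 269
```

View pics/w3.png

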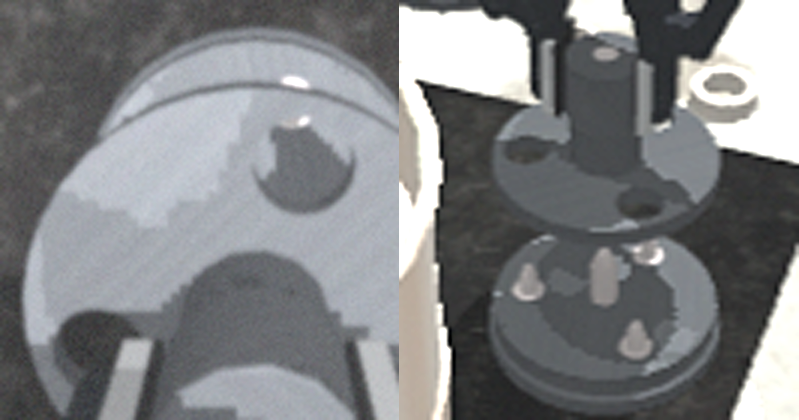

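```bash
python3 - <<'E'
from h import *
import pickle
s,d,q,R,t=pickle.load(open('w3.pkl','rb'))
h=np.array([.4297,-.0005,0]);f=np.array([*s['eef_pos'][:2],s['eef_pos'][2]-.0265])
o=lambda a:np.array([a+0,0,0])
E=lambda k:.034*np.array([np.cos(np.radians(13.4+120*k)),np.sin(np.radians(13.4+120*k)),0])
S=lambda u,v:np.array([248+(u-399)/4,209+v/4])
print('scene spigot',S(602,252),proj(q,h+[0,0,.046]),proj(q,h+[0,0,.045]+np.array([.005,0,0])),proj(q,h+[0,0,.045]+np.array([0,.005,0])))
for k in range(3):print('stud',k,proj(q,h+E(k)+[0,0,.034]),'hole',proj(q,f+E(k)+[0,0,.008]))
print('meas stud',S(529,268),S(637,325),'holes',S(526,150),S(640,205),'plate c',S(607,163),proj(q,f+[0,0,.008]),'boss top',S(603,55),proj(q,f+[0,0,.06]))
for k in range(3):print('W stud',k,proj(d,h+E(k)+[0,0,.034],R,t),proj(d,h+E(k)+[0,0,.02],R,t),'hole',proj(d,f+E(k)+[0,0,.008],R,t))
print('W hub far edge',min((proj(d,h+[.052*np.cos(a),.052*np.sin(a),.02],R,t) for a in np.linspace(0,6.28,200)),key=lambda p:p[1]),'plate far',min((proj(d,f+[.048*np.cos(a),.048*np.sin(a),.008],R,t) for a in np.linspace(0,6.28,200)),key=lambda p:p[1]))
print('meas hub edge',200+245/3,140+36/3,'plate',200+240/3,140+82/3,'hole',200+306/3,140+170/3)
E
```

```text
scene spigot [298.75 272.  ] [298.60032982 271.28072526] [295.91816622 271.04557155] [297.63023388 273.52574477]
stud 0 [279.57386005 274.82771098] hole [278.47044938 244.7684369 ]
stud 1 [306.61560901 288.95985621] hole [306.9982297  258.30593309]
stud 2 [309.67583347 266.18400372] hole [310.19460939 236.40622019]
meas stud [280.5 276. ] [307.5  290.25] holes [279.75 246.5 ] [308.25 260.25] plate c [300.   249.75] [298.52702588 246.23205238] boss top [299.   222.75] [298.53762724 220.75130666]
W stud 0 [246.76337815 222.90294897] [248.75089567 217.35688679] hole [232.97417297 262.31922682]
W stud 1 [313.18052797 241.24702252] [311.76527532 234.87832905] hole [322.97756497 285.99627396]
W stud 2 [298.23038362 175.43649895] [297.52486201 172.18199963] hole [303.28830923 199.49636255]
W hub far edge [286.69188641 148.82729608] plate far [287.34167439 172.99879093]
meas hub edge 281.6666666666667 152.0 plate 280.0 167.33333333333334 hole 302.0 196.66666666666666
```

Scene residuals for the studs and holes agree within about 1 px (under 2 mm), well inside the 6 mm play. I'll lower gently.

Call:
drive_tool(
  series=[
    [[0,0,0,15,0,0,0],[0,0,0,30,0,0,0],[0,0,0,40,0,0,0],[0,0,0,48,0,0,0],[0,0,0,55,0,0,0],[0,0,0,61,0,0,0],[0,0,0,66,0,0,0],[0,0,0,69,0,0,0],[0,0,0,71,0,0,0],[0,0,0,71,0,0,0]],
  ],
)

```text
time: 7.78
eef_pos: [0.4297, -0.0002, 0.0502]
eef_rot: [-2.221, 2.22, -0.003]
force: [-5.5, 0.4, 7.3]
gripper_width: 0.0328
grip_force: 61.2
```

Call:
drive_tool(
  series=[
    [[0,0,0,0.7,0,0,0],[0,0,0,1.4,0,0,0],[0,0,0,1.4,0,0,0]],
  ],
)

```text
time: 8.15
eef_pos: [0.43, -0.0003, 0.0502]
eef_rot: [-2.221, 2.22, -0.004]
force: [-9.4, 1.4, 15.2]
gripper_width: 0.0323
grip_force: 61.9
```

```bash
python3 - <<'E'
from h import *
from bench import *
q=snapshot("scene");d=snapshot("wrist")
b=cv2.resize(q['color'][205:310,248:348],None,fx=4,fy=4,interpolation=cv2.INTER_CUBIC)
a=cv2.resize(d['color'][140:280,200:333],None,fx=3,fy=3,interpolation=cv2.INTER_CUBIC)
cv2.imwrite('pics/w4.png',cv2.convertScaleAbs(np.hstack([a,b]),alpha=1.4))
print(read_state()['torque'])
E
```

```text
[ 2.16969116e-01  3.02844005e+00 -2.04432805e-03]
```

View pics/w4.png

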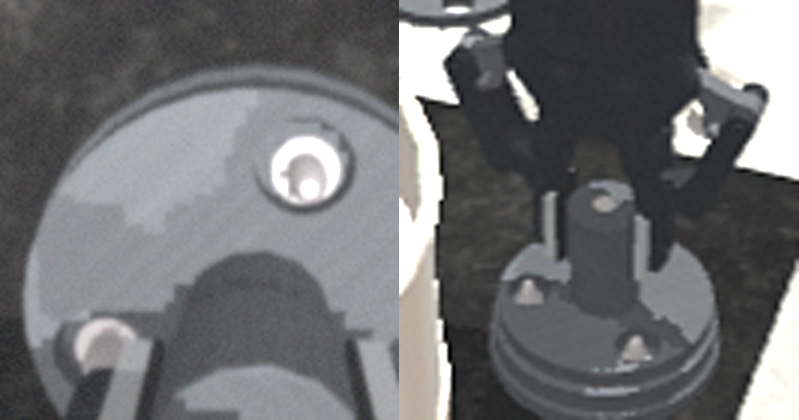

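Studs are visible centred through the holes at crop (305,170) and (105,345), and the plate is in contact with the seat. I'll ease off the push and release slowly.

Call:
drive_tool(
  series=[
    [[0,0,0,-0.7,0,0,0],[0.36,0,0,-0.7,0,0,0],[0.38,0,0,-0.7,0,0,0],[0.4,0,0,-0.7,0,0,0],[0.42,0,0,-0.7,0,0,0],[0.44,0,0,-0.7,0,0,0],[0.48,0,0,-0.7,0,0,0],[0.55,0,0,-0.7,0,0,0],[0.7,0,0,-0.7,0,0,0],[0.9,0,0,-0.7,0,0,0],[0.9,0,0,-0.7,0,0,0]],
  ],
)

```text
time: 9.62
eef_pos: [0.429, -0.0001, 0.0476]
eef_rot: [2.221, -2.221, 0.0]
force: [-0.2, 0.4, -1.0]
gripper_width: 0.0767
grip_force: 0.0
```

Call:
drive_tool(
  series=[
    [[1,0,0,-10,0,0,0],[1,0,0,-40,0,0,0],[1,0,0,-90,0,0,0],[1,0,0,-140,0,0,0],[1,0,0,-190,0,0,0],[1,0,0,-220,0,0,0],[1,0,0,-220,0,0,0]],
  ],
)

```text
time: 10.5
eef_pos: [0.4298, -0.0001, 0.271]
eef_rot: [-2.218, 2.218, -0.004]
force: [-0.2, -0.5, 0.0]
gripper_width: 0.0854
grip_force: 0.0
```

```bash
python3 - <<'E'
from h import *
from bench import *
s=read_state();q=snapshot("scene");d=snapshot("wrist");R,t=wristRt(d,s)
x,y=proj(d,[.43,0,.028],R,t).astype(int);print(x,y)
b=cv2.resize(q['color'][205:310,248:348],None,fx=4,fy=4,interpolation=cv2.INTER_CUBIC)
a=cv2.resize(d['color'][y-50:y+50,x-50:x+45],(399,420),interpolation=cv2.INTER_CUBIC)
cv2.imwrite('pics/w5.png',cv2.convertScaleAbs(np.hstack([a,b]),alpha=1.4))
f=np.array([.4297,-.0003,.02])
for z in(.008,.06):
    u=proj(q,f+[0,0,z])+[.8,1.2];u2=proj(q,f+[0,0,z+.003])+[.8,1.2];print(z,(u-[248,205])*4+[399,0],(u2-u)*4)
E
```

```text
286 176
0.008 [604.43166061 300.78708033] [ 2.49794245e-03 -5.03843325e+00]
0.06 [604.47661443 210.11373072] [ 2.70509972e-03 -5.45627638e+00]
```

View pics/w5.png

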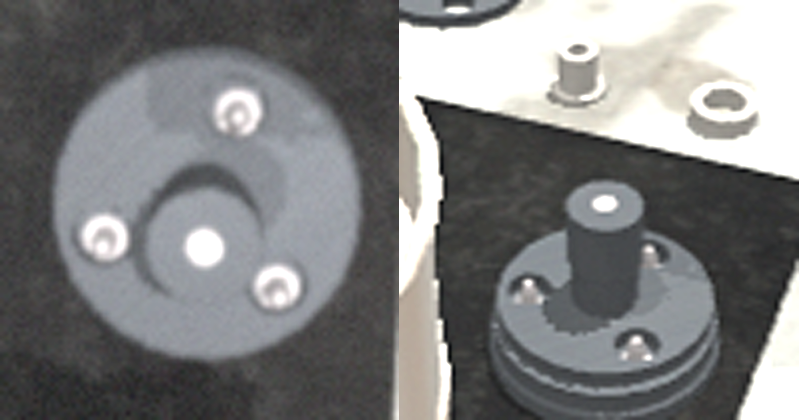

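```bash
python3 - <<'E'
from h import *
from bench import *
q=snapshot("scene");c=q['color']
big=cv2.resize(c[245:315,258:342],None,fx=9.5,fy=9.5,interpolation=cv2.INTER_CUBIC)[:600];big=cv2.convertScaleAbs(big,alpha=1.5)
raw=big.copy()
h=np.array([.4297,-.0005,0])
def ring(z,r,col):
    p=np.array([proj(q,h+[r*np.cos(a),r*np.sin(a),z])+[.6,1.0] for a in np.linspace(0,6.28,90)])
    cv2.polylines(raw,[np.int32((p-[258,245]+.5)*9.5)],True,col,1,cv2.LINE_AA)
ring(0,.052,(255,0,255));ring(.02,.052,(255,0,255));ring(.02,.048,(0,255,0));ring(.028,.048,(0,255,0))
cv2.imwrite('pics/w6.png',raw[:600])
E
```

```text
(no output)
```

View pics/w6.png

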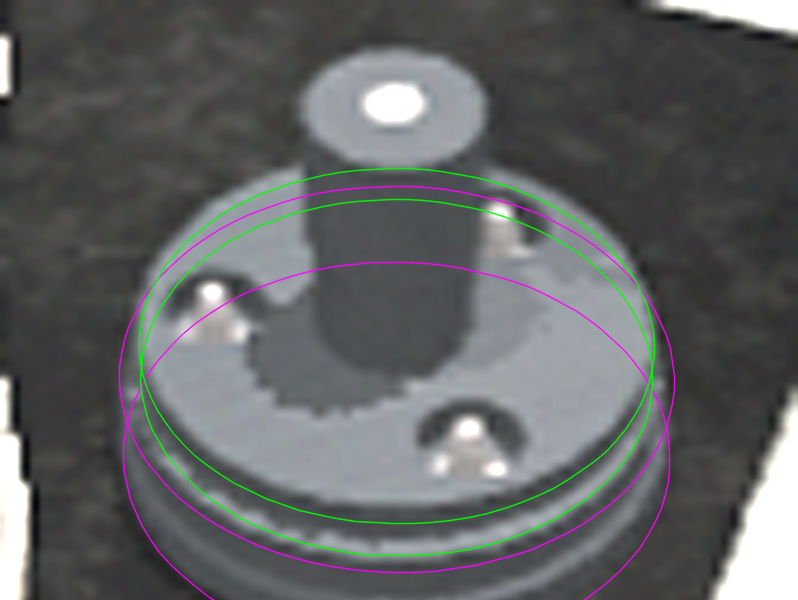

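With the overlay's constant 16 px shift removed, the seat edge (556), plate underside (537) and plate top (507) all match a fully seated flange. It lies level, with a stud in each hole.

```bash
python3 -c "
from bench import *
print(sign_off())"
```

```text
the job is handed in; nothing more can be done
None
```

The three-hole flange is on the hub, seated flat as far as the camera shows, with a stud through each hole; the arm is clear, the four-hole flange was not touched, and the job was handed in at about 10.5 s.

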